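# Tip the offcuts off a lino block, lay it in the bar clamp and index the tail jaw

## Task

Pick up the lino block, hold it over the scrap tub and tip it so that its three loose offcuts slide off into the tub, then lay it face up and flat on the bed of the bar clamp, lengthways along the bar, centred on it and between the two jaws. Pull up the spring plunger on the clamp's tail jaw, slide that jaw one hole towards the block and let the pin go fully home in this next hole. Finish while still holding the plunger's knob with the pin home, so that I can wind up the screw; do not let go of it, and leave the tub and the other things on the bench where they are.

Things in the scene. Friction and masses are not known exactly. Their poses are not given: they have to be found in the camera images.
- block: wooden block faced with grey-green lino, 130 x 55 x 20 mm (own x, y, z), 0.1 to 0.2 kg, lying face up on the 3 mm thick green cutting mat with three offcuts loose on its face. Origin: centre of its underside; x along its length, z up through the lino face. It can be gripped across its 55 mm width from above. Smooth: the offcuts slide off when it is tipped lengthways by 20 to 30 degrees or more
- offcut1: plain wooden offcut, 30 x 23 x 18 mm, about 13 g; origin: centre of its underside. Starts loose on the block's face near the block's -x end (offset about -44 mm along the block)
- offcut2: wooden offcut 27 x 24 x 18 mm; origin: centre of its underside. Starts near the middle of the block's face
- offcut3: wooden offcut 30 x 20 x 18 mm; origin: centre of its underside. Starts near the block's +x end (offset about 44 mm)
- tub: open grey plastic scrap tub, outside 160 x 135 mm (own x, y), 65 mm high, walls and floor 4 mm; it stands loose on the mat, 0.45 kg. Origin: centre of its underside
- clamp: bar clamp on a plywood board fixed to the bench. Its bed, 101 mm wide, top 37 mm above the bench, is a 25 mm steel bar with holes every 30 mm, between two wooden strips of the same height. Origin: under the bed's middle, at bench height; x along the bar to the screw end (away from the robot), z up. Tail jaw at the -x end of the bed, screw jaw at its +x end, the block goes between
- screw_face (a point): middle of the screw jaw's face (plate 56 mm wide, 27 mm high above the bed), which stops the block at the +x end of the bed. It lies 62 to 70 mm from the clamp's origin along the clamp's x, and does not move in this job
- tail_face (a point): middle of the tail jaw's face (plate 56 mm wide, top 65 mm above the bench), towards the block. At the start it lies 100 mm on the -x side of the clamp's origin: the gap between the jaws is then 162 to 170 mm, and 132 to 140 mm one hole on
- tail (a joint): position of the tail jaw along the bar in m: 0 at the start, growing along the clamp's +x (towards the screw and the block). Holes, with the pin centred, at -0.060, -0.030, 0, 0.030, 0.060; 0.7 mm play either way. Slides with about 2 N of friction once the pin is out, and pushes the block along if it meets it
- plunger (a joint): lift of the plunger in m: 0 with the pin home, at most 0.012. The pin (10 mm thick, rounded nose) clears the hole from 0.009; a spring of 3 N at home and 6 N at full lift pushes it down. Let down off a hole it rides on the bar at about 0.0085 and drops in when it comes over a hole
- knob: black mushroom knob on top of the plunger, the thing to grip, pull and hold: 28 mm across, 18 mm high, origin in its middle, 71 mm above the bench with the pin home. It stands on the tail jaw's sleeve 50 mm behind that jaw's face (-x side) and moves with it; below it is a bushing 19 mm thick, and the sleeve's flat top is 26 mm below the knob's middle. z up
- marker: marker pen, 135 mm, lying between the mat and the clamp; leave it
- gouge1: palm gouge with a mushroom handle, 110 mm, on the far part of the mat; leave it
- gouge2: a second palm gouge on the far part of the mat; leave it
- cutter: lino cutter, 140 mm, lying on the near edge of the mat; leave it
- carton: small paper carton, 46 x 95 x 28 mm, on the far left of the mat; leave it
- bottle: water bottle, 66 mm wide, 205 mm high, on the right; leave it
- ink_tin: flat ink tin, 84 mm wide, 55 mm high, on the far right corner of the mat; leave it
- brayer: ink roller with a wooden handle, 165 mm, on the near right; leave it
There are look-alikes about, which are no part of the job. Leave any purple look-alike of the block alone.

How it is judged:
By the outcome, as a careful person would: the job done as asked, in the order asked, and still so for the second after the job is handed in, while the arm keeps its last pose, push and grip.
It also fails if it takes over 59 s, if anything falls off the work surface, if the arm or the gripper's body presses on something with over 40 N, if the wrist force passes 120 N, or if a joint passes its speed limit or range.

## Robot

A 6-joint arm with a two-finger parallel gripper is mounted at the origin on the work surface. World frame = base frame: x ahead of the robot, y to its left, z up, the work surface at z = 0. Lengths are in mm, angles in rad, forces in N, time in s.
With the tool pointing down it reaches from about 400 to 925 mm from the base axis. Payload 3.4 kg.
Tool frame: the origin (TCP) lies at the very end of the fingers, on their centre line; the grasp point (between the pads) lies 19 mm behind it; z points along the fingers, y is the line along which they close (so a half turn about z gives the same grasp; the last joint's range is limited). The gripper opens to 85 mm and grips with 20 to 120 N. Pads are 22 mm wide; open, the fingers measure 114 mm over their backs; the gripper's body (76 mm by 85 mm) begins 54 mm behind the grasp point. The pads swing forward as they close: fully open they stand 13 mm farther back than shut.
Start: joints at [1.175, 0.307, 1.506, -0, 1.328, -0.073], TCP at [182.427, 545.3, 231.305] pointing down, gripper open.
Joint ranges: [-3.12, 3.12], [-1.05, 2.28], [0.14, 2.33], [-1.42, 4.57], [0.1, 2.73], [-2.68, 2.68]. Speed limits (rad/s): [2.57, 2.57, 3.14, 3.14, 3.14, 3.14].

## Interface

Orientations are given as a rotation vector (axis times angle).
In Python, from rig import ctrl gives the robot as it stands.
- The arm moves only by the shell command python3 -m handwheel 'ROWS'. ROWS is JSON, a list of rows, each a list of 7 numbers: the turn, a rotation vector about the world's x, y, z in degrees, then the shift along the world's x, y, z in m, then the finger opening in m, from 0 to 0.0854. A call has 1 to 8 rows; each row is the pose to reach, as a shift and turn from the pose commanded when the call began; what a row does not reach only later rows make up. A row lasts 1/12 s, in which the tool goes at most 41.7 mm and 7.16 degrees, less where a joint would pass 70% of its speed; a pose out of reach is approached as far as the arm can. A call with a gripper value outside its range is refused whole. The fingers move at their own pace and stop on an object; the grip force is fixed at half the most. Time passes only in rows, so rows that repeat a pose let the fingers close. It gives the time, the measured TCP pose, the force, the opening and the grip force at its end, in the units of the state.
- ctrl.get_obs(): the state, without advancing time (a new reading comes with each control period).
- ctrl.read_camera(name): name is "scene" or "side" or "wrist"; returns a dict with "image" (420x560x3 uint8, blue, green, red), "mtx" (3x3 intrinsics, pixels), "camera_from_world" (4x4, takes a point from world to camera coordinates). Camera axes: x right, y up, looking along -z (the intrinsics and any distortion apply to the point x, -y, -z); pixel columns grow to the right and rows downward; lengths in mm; the calibration is good to about 2 mm. A picture is of the moment at which its call begins. There is no depth.
- ctrl.finish_job(): hands the job in; it is judged then, once.
Trained networks look in a picture, given as the dict that the camera call returned (one of the last four; its "shot" number tells which), for a name from the list of things; names that differ only in an ending like _2 or _b are one class to them, and where a whole thing is asked for, a point or a joint stands for the part that bears it (a point fixed in the world has none). Each returns a list of dicts, best first, with "conf" (0 to 1); they miss things now and then, are a little off and sometimes report something else, mostly with a low value. They report only what shows in the picture. A call takes as long as a camera call. They do not tell look-alikes from the thing itself.
- ctrl.outline_of(picture, thing): "mask" (420x560 bool, what is visible of it) and "box" ([centre column, centre row, width, height] in pixels, round what is visible of it).
- ctrl.mark_of(picture, thing): "point" ([column, row] in pixels: a listed point, or the origin of a listed thing).
The state is a dict: "t": time; "joint_pos": joint angles; "joint_velocities": joint speeds; "joint_torque": joint torques, N m; "ee_pos": TCP position; "ee_rot": TCP orientation; "wrist_force": force on the tool from outside, world axes, zero at the start; "wrist_torque": the same for the moment, N m; "gripper_width": finger opening in mm; "grasp_force": force on a finger pad.
Only numpy, scipy, OpenCV 4.12 (cv2) and the standard library are available. Lean on these libraries where they do the work, as an engineer would, in place of code of your own. Each camera call takes 0.05 s, during which the arm holds its last target. There are 200 camera calls.

## Working session

There is one attempt and no reset: what is moved stays moved. The work goes in short steps, Python scripts to look and compute and a shell command to move; the robot and the scene stay as the last step left them, time stands still between calls to the robot, and variables do not carry over. Pictures are saved under pics/ and viewed, at most 12 in all, crops included, and the job is handed in when it is done.

```bash
mkdir -p pics; ls; cat > h.py <<'E'
import numpy as np, cv2
from rig import ctrl
def px2w(p,pic,z):
    K=np.array(pic["mtx"]);T=np.array(pic["camera_from_world"])
    d=np.linalg.inv(K)@np.array([p[0],p[1],1.]); d=np.array([d[0],-d[1],-d[2]])
    R=T[:3,:3];c=-R.T@T[:3,3];w=R.T@d
    return c+w*(z-c[2])/w[2]
def w2px(P,pic):
    K=np.array(pic["mtx"]);T=np.array(pic["camera_from_world"])
    c=T[:3,:3]@np.array(P,float)+T[:3,3]; q=K@np.array([c[0],-c[1],-c[2]]);return q[:2]/q[2]
def rect(mask,pic,z):
    # min-area rectangle of mask projected onto plane z
    ys,xs=np.nonzero(mask); pts=np.array([px2w((x,y),pic,z)[:2] for x,y in zip(xs,ys)],np.float32)
    (c,s,a)=cv2.minAreaRect(pts); return np.round(c,1),np.round(s,1),round(a,1)
E
python3 - <<'E'
from h import *
ims=[]
for n in("scene","side"):
    p=ctrl.read_camera(n); ims.append(p["image"]); cv2.imwrite(f"pics/{n}0.png",p["image"])
    print(n,[k for k in p if k not in("image",)])
    T=np.array(p["camera_from_world"]);print((-T[:3,:3].T@T[:3,3]).round())
    for t,z in(("block",3),("offcut1",23),("offcut2",23),("offcut3",23),("tub",3),("clamp",0),("screw_face",50),("tail_face",51),("knob",71),("marker",5),("bottle",0)):
        for d in ctrl.mark_of(p,t)[:3]: print(t,np.round(d["point"]),round(d["conf"],2),px2w(d["point"],p,z).round(1)[:2])
    for d in ctrl.outline_of(p,"block")[:3]: print("rect",d["conf"],rect(d["mask"],p,23))
print(ctrl.get_obs())
E
```

```text
pics
scene ['mtx', 'camera_from_world', 'shot']
[926. 504. 968.]
block [359. 318.] 0.88 [490.6 301.5]
block [426. 266.] 0.56 [223.4 303.1]
offcut1 [348. 322.] 0.44 [530.4 299. ]
offcut1 [372. 272.] 0.44 [376.7 231. ]
offcut1 [359. 308.] 0.41 [481.9 287.3]
offcut2 [348. 322.] 0.44 [530.4 299. ]
offcut2 [372. 272.] 0.44 [376.7 231. ]
offcut2 [359. 308.] 0.41 [481.9 287.3]
offcut3 [348. 322.] 0.44 [530.4 299. ]
offcut3 [372. 272.] 0.44 [376.7 231. ]
offcut3 [359. 308.] 0.41 [481.9 287.3]
tub [307. 268.] 0.55 [505.9 104.3]
clamp [219. 216.] 0.65 [ 608.5 -209.9]
clamp [358. 316.] 0.31 [488.4 296.7]
screw_face [195. 204.] 0.72 [ 661.1 -256.3]
screw_face [306. 264.] 0.31 [520.2 114.2]
tail_face [246. 196.] 0.66 [ 514.7 -192.9]
knob [262. 192.] 0.59 [ 473.5 -161.1]
marker [253. 236.] 0.54 [567.1 -78.8]
marker [264. 195.] 0.35 [ 444.2 -195.8]
bottle [187. 161.] 0.74 [ 569.9 -496.4]
rect 0.74 (array([224.3, 301.3]), array([ 66.1, 128.8]), 13.8)
rect 0.64 (array([494.9,  87.5]), array([197.7, 171.1]), 2.0)
rect 0.56 (array([491.7, 297.5]), array([ 58.9, 135.9]), 89.2)
side ['mtx', 'camera_from_
[... 943 characters left out ...]
t': 1.3, 'joint_pos': array([ 1.17446621e+00,  3.06814491e-01,  1.50637435e+00, -8.16759134e-06,
        1.32840675e+00, -7.34982916e-02]), 'joint_velocities': array([-0.00107074,  0.00042704,  0.0004652 ,  0.00103739,  0.0001932 ,
       -0.00026699]), 'joint_torque': array([-1.45064616e-03, -4.57474566e+01, -2.52331746e+01, -2.77277231e-04,
        9.86097511e-04,  1.19258246e-06]), 'ee_pos': array([182.45275196, 545.30415086, 231.30629378]), 'ee_rot': array([ 5.04899644e-01,  3.10074775e+00, -7.37550742e-06]), 'wrist_force': array([-0.14489638, -0.18665431,  0.28322807]), 'wrist_torque': array([-0.02518893,  0.04916148, -0.08425454]), 'grasp_force': 0.0, 'gripper_width': 85.6184931736253}
```

```bash
python3 - <<'E'
import cv2,numpy as np
a=cv2.imread("pics/scene0.png")[150:390,150:470]; b=cv2.imread("pics/side0.png")[90:330,140:460]
i=np.vstack([cv2.resize(x,None,fx=2.45,fy=1.25*1,interpolation=3) if 0 else cv2.resize(x,(400,300)) for x in(a,b)])
cv2.imwrite("pics/v1.png",np.hstack([cv2.resize(a,(400,300)),cv2.resize(b,(400,300))]) if 0 else cv2.resize(a,(800,600),interpolation=3)); cv2.imwrite("pics/v2.png",cv2.resize(b,(800,600),interpolation=3))
E
```

```text
(no output)
```

View pics/v1.png

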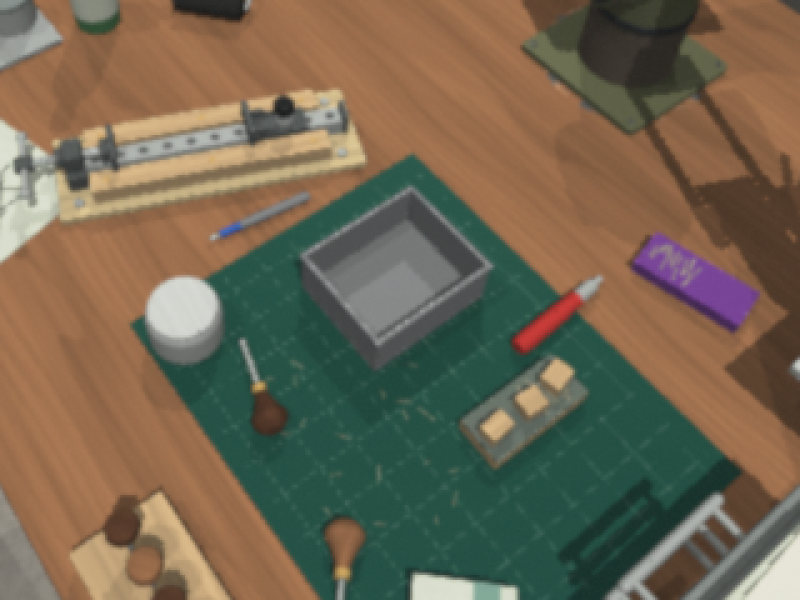

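View pics/v2.png

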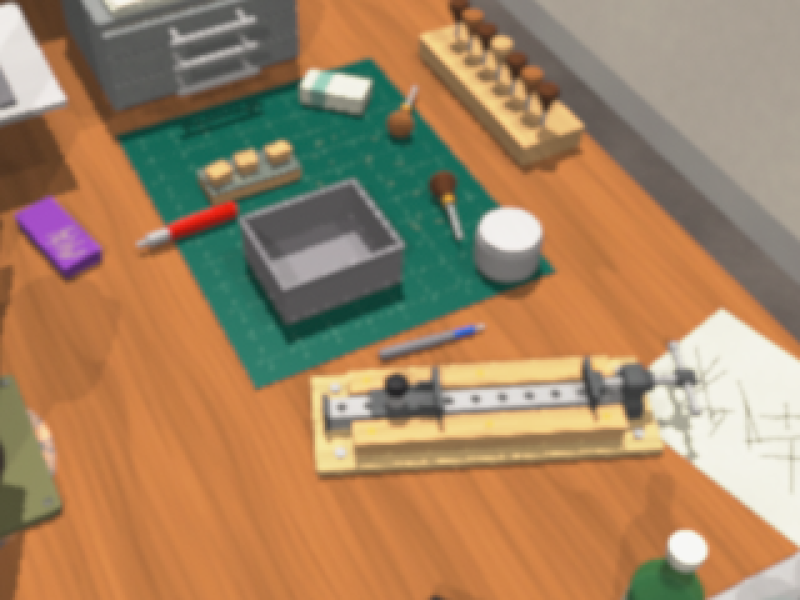

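The block with its three offcuts lies at v1 (525,410), and the purple look-alike is at (695,280). The tub is at (395,270). The clamp is at (200,145), with the knob at (283,105). A grey drawer unit stands behind the mat, so I'll look at the full picture to find it before moving.

```bash
python3 - <<'E'
import cv2,numpy as np
from h import *
a=cv2.imread("pics/scene0.png"); b=cv2.imread("pics/side0.png")
cv2.imwrite("pics/v3.png",np.vstack([cv2.resize(a,(400,300)),cv2.resize(b,(400,300))]))
ps=ctrl.read_camera("scene"); pd=ctrl.read_camera("side")
print("tcp px",w2px((182,545,231),ps),w2px((182,545,231),pd))
for x in(300,400,500,600):
  print(x,[ (y,w2px((x,y,0),pd).round(),w2px((x,y,0),ps).round()) for y in(400,450,500)])
E
```

```text
tcp px [559.2860545  279.41508937] [116.43424732  90.88255791]
300 [(400, array([179., 161.]), array([435., 306.])), (450, array([174., 152.]), array([451., 320.])), (500, array([170., 144.]), array([467., 335.]))]
400 [(400, array([206., 152.]), array([411., 327.])), (450, array([201., 144.]), array([426., 343.])), (500, array([196., 136.]), array([442., 359.]))]
500 [(400, array([232., 144.]), array([384., 350.])), (450, array([227., 136.]), array([399., 367.])), (500, array([222., 128.]), array([415., 385.]))]
600 [(400, array([257., 136.]), array([355., 375.])), (450, array([251., 128.]), array([370., 393.])), (500, array([246., 121.]), array([386., 413.]))]
```

View pics/v3.png

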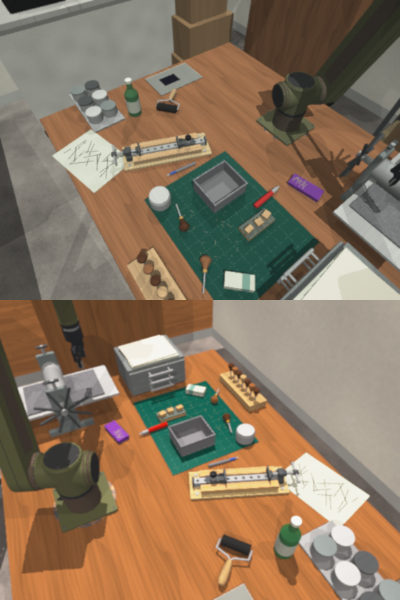

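The start pose is over the etching press, and the drawer unit is at about y > 480 mm. I'll lift a little first, then swing to above the block.

```bash
python3 -m handwheel '[[0,0,0,0,0,0.03,0.085],[0,0,0,0,-0.02,0.05,0.085],[0,0,3,0.01,-0.055,0.05,0.085],[0,0,6,0.03,-0.09,0.05,0.085],[0,0,9,0.055,-0.12,0.05,0.085],[0,0,12,0.085,-0.145,0.05,0.085],[0,0,15,0.115,-0.17,0.05,0.085],[0,0,18,0.14,-0.195,0.05,0.085]]'
python3 -m handwheel '[[0,0,0,0.03,-0.01,0,0.085],[0,0,0,0.065,-0.02,0,0.085],[0,0,0,0.1,-0.03,0,0.085],[0,0,0,0.125,-0.045,0,0.085],[0,0,0,0.14,-0.055,0,0.085],[0,0,0,0.14,-0.055,0,0.085],[0,0,0,0.14,-0.055,0,0.085]]'
cat > look.py <<'E'
from h import *
import sys
p=ctrl.read_camera("wrist"); cv2.imwrite(sys.argv[1],p["image"])
T=np.array(p["camera_from_world"]);print("cam",(-T[:3,:3].T@T[:3,3]).round(), ctrl.get_obs()["ee_pos"].round(1), ctrl.get_obs()["ee_rot"].round(3))
for a in sys.argv[2:]:
    t,z=a.split(":");z=float(z)
    for d in ctrl.mark_of(p,t)[:3]: print(t,np.round(d["point"]),round(d["conf"],2),px2w(d["point"],p,z).round(1)[:2])
    for d in ctrl.outline_of(p,t)[:3]: print(" rect",round(d["conf"],2),np.round(d["box"]),*rect(d["mask"],p,z))
E
python3 look.py pics/w1.png block:3 block:23 offcut1:32 tub:3 tub:68
```

```text
t: 2.07
ee_pos: [323.9, 349.0, 281.7]
ee_rot: [0.009, 3.14, 0.001]
wrist_force: [-0.2, 1.1, 0.0]
gripper_width: 84.7
grasp_force: 0.0
t: 2.65
ee_pos: [462.9, 294.7, 281.0]
ee_rot: [-0.017, -3.141, -0.0]
wrist_force: [-0.5, 1.2, -0.1]
gripper_width: 85.2
grasp_force: 0.0
cam [391. 296. 424.] [462.  295.2 281. ] [-0.015 -3.14  -0.   ]
block [273. 188.] 0.93 [489.2 293.8]
 rect 0.88 [273. 188.  54. 113.] [492.6 295.8] [ 58.5 136.2] 89.4
block [273. 188.] 0.93 [484.5 293.9]
 rect 0.88 [273. 188.  54. 113.] [487.8 295.8] [ 55.7 129.7] 89.4
offcut1 [274. 229.] 0.85 [529.5 295. ]
offcut1 [276. 191.] 0.7 [486.  297.5]
offcut1 [272. 153.] 0.61 [444.8 293.1]
 rect 0.94 [280. 194.  26.  27.] [487.2 299.1] [24.6 31.5] 85.0
 rect 0.66 [277. 231.  18.  29.] [534.2 297.2] [35.5 20.4] 3.1
 rect 0.61 [274. 154.  24.  34.] [445. 294.] [34.6 25.7] 13.2
tub [104. 201.] 0.87 [503.3  94.7]
 rect 0.83 [ 86. 213. 172. 163.] [522.5  72.7] [198.2 185.9] 0.3
tub [104. 201.] 0.87 [485.9 125.8]
 rect 0.83 [ 86. 213. 172. 163.] [502.2 107.2] [167.5 157.2] 0.3
```

View pics/w1.png

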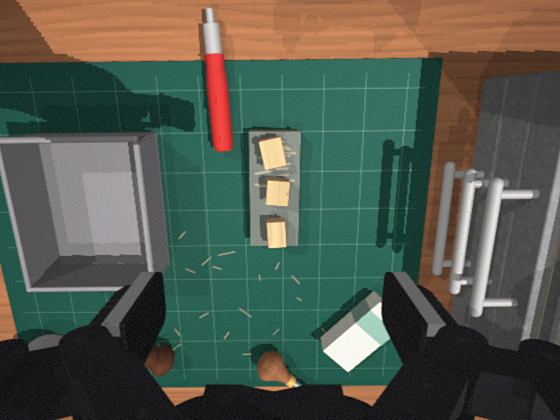

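Wrist view: the block is at (273,188) with three offcuts on it, which gives centre (488, 295.5) with its length along world x. The red cutter at (220,100) and the tub at left are clear of the fingers. I'll go down now.

```bash
python3 -m handwheel '[[0,0,0,0.013,0,-0.03,0.085],[0,0,0,0.025,0.001,-0.07,0.085],[0,0,0,0.025,0.001,-0.11,0.085],[0,0,0,0.025,0.001,-0.15,0.085],[0,0,0,0.025,0.001,-0.19,0.085],[0,0,0,0.025,0.001,-0.23,0.085],[0,0,0,0.025,0.001,-0.26,0.085],[0,0,0,0.025,0.001,-0.27,0.085]]'
python3 -m handwheel '[[0,0,0,0,0,-0.005,0.085],[0,0,0,0,0,-0.007,0.085]]'
```

```text
t: 3.87
ee_pos: [484.2, 294.7, 6.8]
ee_rot: [-0.013, -3.134, 0.006]
wrist_force: [0.1, -1.5, 0.3]
gripper_width: 84.8
grasp_force: 0.0
t: 4.03
ee_pos: [487.8, 296.6, 4.2]
ee_rot: [-0.014, -3.142, 0.0]
wrist_force: [0.3, 1.1, -0.2]
gripper_width: 84.9
grasp_force: 0.0
```

```bash
python3 -m handwheel '[[0,0,0,0,0,0,0.06],[0,0,0,0,0,0,0.05],[0,0,0,0,0,0,0.045],[0,0,0,0,0,0,0.045],[0,0,0,0,0,0,0.045],[0,0,0,0,0,0,0.045]]'
```

```text
t: 4.53
ee_pos: [489.1, 297.2, 6.6]
ee_rot: [0.013, 3.137, 0.003]
wrist_force: [-0.8, -0.4, 5.6]
gripper_width: 53.1
grasp_force: 63.9
```

```bash
python3 -m handwheel '[[0,0,0,0,0,0.005,0.045],[0,0,0,0,0,0.015,0.045],[0,0,0,0,0,0.035,0.045],[0,0,0,0,0,0.06,0.045],[0,0,0,0,0,0.09,0.045],[0,0,0,0,0,0.12,0.045],[0,0,0,0,0,0.14,0.045],[0,0,0,0,0,0.15,0.045]]'
python3 -m handwheel '[[0,0,0,0.003,-0.006,0,0.045],[0,0,0,0.01,-0.02,0,0.045],[0,0,0,0.021,-0.042,0,0.045],[0,0,0,0.034,-0.068,0,0.045],[0,0,0,0.047,-0.094,0,0.045],[0,0,0,0.06,-0.12,0,0.045],[0,0,0,0.072,-0.146,0,0.045],[0,0,0,0.082,-0.168,0,0.045]]'
python3 -m handwheel '[[0,0,0,0.008,-0.016,0,0.045],[0,0,0,0.012,-0.026,0,0.045],[0,0,0,0.014,-0.03,0,0.045],[0,0,0,0.014,-0.03,0,0.045]]'
python3 look.py pics/w2.png block:155 offcut1:190 tub:68
```

```text
t: 5.2
ee_pos: [488.9, 297.1, 158.6]
ee_rot: [0.013, 3.136, 0.005]
wrist_force: [1.0, 0.0, -2.6]
gripper_width: 53.3
grasp_force: 63.6
t: 5.87
ee_pos: [568.8, 125.7, 152.3]
ee_rot: [-0.014, -3.138, 0.002]
wrist_force: [0.3, 0.5, -2.2]
gripper_width: 53.5
grasp_force: 63.5
t: 6.2
ee_pos: [582.9, 97.4, 153.2]
ee_rot: [-0.016, -3.139, 0.0]
wrist_force: [-0.5, -0.3, -1.7]
gripper_width: 53.3
grasp_force: 63.5
cam [511.  98. 296.] [582.6  98.4 153.4] [-1.50e-02 -3.14e+00 -1.00e-03]
 rect 0.9 [274. 252. 165. 270.] [577.2  97.5] [ 61.7 120.3] 89.1
offcut1 [268. 182.] 0.95 [533.9  96.6]
offcut1 [280. 391.] 0.72 [608.1  99.8]
offcut1 [284. 289.] 0.7 [568.5 101. ]
 rect 0.91 [289. 304.  82.  96.] [574.1 102.3] [23.4 33.2] 85.4
 rect 0.82 [280. 377.  53.  29.] [601.6  99.6] [11.9 18.4] 3.3
 rect 0.77 [268. 187.  90. 112.] [535.8  97.1] [30.9 23. ] 11.6
tub [272.  88.] 0.97 [504.5  97.5]
 rect 0.73 [274. 110. 255. 221.] [521.5  98. ] [127.9 139.1] 0.1
```

View pics/w2.png

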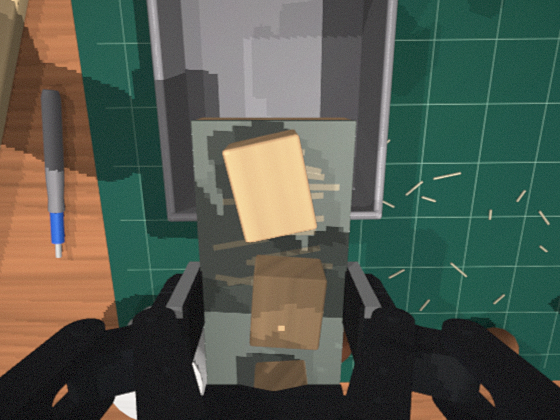

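The block is held level with all three offcuts on it, and the tub lies under and beyond its -x end. I'll tip that end down slowly.

```bash
python3 -m handwheel '[[0,-4,0,0,0,0,0.045],[0,-9,0,0,0,0,0.045],[0,-14,0,0,0,0,0.045],[0,-18,0,0,0,0,0.045],[0,-21,0,0,0,0,0.045],[0,-24,0,0,0,0,0.045],[0,-26,0,0,0,0,0.045],[0,-28,0,0,0,0,0.045]]'
python3 -m handwheel '[[0,-2,0,0,0,0,0.045],[0,-4,0,0,0,0,0.045],[0,-6,0,0,0,0,0.045],[0,-8,0,0,0,0,0.045],[0,-10,0,0,0,0,0.045],[0,-12,0,0,0,0,0.045],[0,-12,0,0,0,0,0.045],[0,-12,0,0,0,0,0.045]]'
cat > both.py <<'E'
from h import *
import sys
o=[]
for n,(x,y) in(("scene",(230,190)),("side",(200,100))):
    p=ctrl.read_camera(n); o.append(cv2.resize(p["image"][y:y+150,x:x+200],(400,300),interpolation=2))
    for t in("offcut1","block"):
        for d in ctrl.mark_of(p,t)[:4]: print(n,t,np.round(d["point"]),round(d["conf"],2),px2w(d["point"],p,15).round()[:2])
cv2.imwrite(sys.argv[1],np.vstack(o))
E
python3 both.py pics/b1.png
```

```text
t: 7.22
ee_pos: [582.3, 98.9, 154.5]
ee_rot: [0.01, 2.652, 0.003]
wrist_force: [-0.1, -0.8, -1.5]
gripper_width: 53.8
grasp_force: 63.5
t: 7.88
ee_pos: [583.0, 98.9, 154.5]
ee_rot: [0.009, 2.443, 0.004]
wrist_force: [0.3, 0.6, -0.9]
gripper_width: 53.6
grasp_force: 63.6
scene offcut1 [321. 250.] 0.51 [438.  86.]
scene offcut1 [316. 248.] 0.48 [446.  72.]
scene offcut1 [326. 247.] 0.47 [420.  89.]
scene block [425. 265.] 0.79 [232. 303.]
scene block [287. 252.] 0.63 [523.  34.]
scene block [259. 314.] 0.34 [700. 143.]
side offcut1 [291. 153.] 0.73 [657. 239.]
side offcut1 [254. 196.] 0.59 [457. 111.]
side offcut1 [250. 195.] 0.55 [449. 121.]
side block [293. 160.] 0.88 [649. 206.]
side block [164. 184.] 0.75 [220. 294.]
side block [271. 131.] 0.64 [652. 381.]
```

View pics/b1.png

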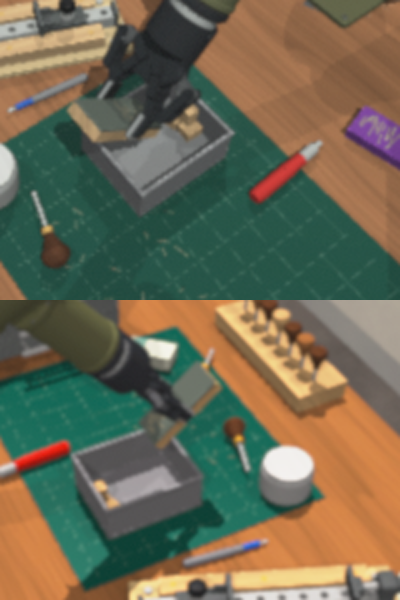

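Three offcuts lie in the tub (scene image about (190,125) in the crop), and the block's face looks bare. I'll level it, rise, and move to a spot beside the clamp to measure.

```bash
python3 -m handwheel '[[0,6,0,0,0,0.01,0.045],[0,12,0,0,0,0.025,0.045],[0,18,0,0,0,0.04,0.045],[0,24,0,0,0,0.055,0.045],[0,30,0,0,0,0.07,0.045],[0,36,0,0,0,0.085,0.045],[0,40,0,0,0,0.1,0.045],[0,40,0,0.005,-0.01,0.12,0.045]]'
python3 -m handwheel '[[0,0,-3,0.01,-0.018,0.005,0.045],[0,0,-7,0.024,-0.042,0.008,0.045],[0,0,-11,0.04,-0.07,0.01,0.045],[0,0,-15,0.058,-0.098,0.01,0.045],[0,0,-19,0.075,-0.126,0.01,0.045],[0,0,-23,0.092,-0.152,0.01,0.045],[0,0,-25,0.104,-0.17,0.01,0.045],[0,0,-25,0.109,-0.176,0.01,0.045]]'
python3 -m handwheel '[[0,0,0,0,0,0,0.045],[0,0,0,0,0,0,0.045]]'
python3 look.py pics/w3.png block:280 offcut1:300 tub:3 clamp:0 clamp:37 screw_face:50 tail_face:51 knob:71 tail:55
python3 - <<'E'
from h import *
for n in("scene","side"):
    p=ctrl.read_camera(n)
    for t,z in(("clamp",0),("tail_face",51),("screw_face",50),("knob",71)):
        for d in ctrl.mark_of(p,t)[:2]: print(n,t,np.round(d["point"]),round(d["conf"],2),px2w(d["point"],p,z).round(1)[:2])
E
```

```text
t: 8.85
ee_pos: [586.4, 92.7, 272.3]
ee_rot: [0.03, 2.959, -0.033]
wrist_force: [0.6, 0.0, -2.5]
gripper_width: 53.3
grasp_force: 63.6
t: 9.52
ee_pos: [699.1, -88.9, 279.5]
ee_rot: [0.681, 2.884, -0.099]
wrist_force: [-0.4, 1.1, -2.4]
gripper_width: 53.6
grasp_force: 63.5
t: 9.68
ee_pos: [696.6, -85.8, 279.3]
ee_rot: [0.678, 2.887, -0.098]
wrist_force: [-0.3, 0.1, -1.7]
gripper_width: 53.4
grasp_force: 63.5
cam [611. -39. 406.] [696.3 -85.3 279.5] [ 0.677  2.887 -0.098]
block [275. 271.] 0.92 [693.8 -83.2]
 rect 0.93 [276. 254. 165. 274.] [698.1 -86.8] [ 66.3 138.3] 63.8
 rect 0.62 [471.  26. 130.  46.] [637.8  10.5] [37.9 11.8] 63.0
clamp [134. 101.] 0.58 [ 610.1 -218.4]
 rect 0.7 [118. 137. 156. 274.] [ 669.5 -247.5] [141.5 328.2] 65.4
clamp [134. 101.] 0.58 [ 610.2 -202.1]
 rect 0.7 [118. 137. 156. 274.] [ 664.2 -228.5] [128.6 298.3] 65.4
screw_face [133. 174.] 0.67 [ 670.1 -242.2]
screw_face [273. 272.] 0.67 [ 845.  -166.1]
 rect 0.6 [154. 222.  96. 106.] [ 728.  -264.9] [102.4 132.6] 67.3
 rect 0.43 [242.  35.  34.  68.] [604.9 -75.8] [10.5 57. ] 83.8
 rect 0.42 [119. 136. 158. 
[... 308 characters left out ...]
7. 207.] 0.76 [ 661.5 -244.2]
scene knob [264. 190.] 0.4 [ 465.  -161.2]
side clamp [352. 257.] 0.96 [ 611.3 -223.7]
side clamp [300. 146.] 0.17 [713.5 276.1]
side tail_face [317. 249.] 0.87 [ 515.9 -184.8]
side screw_face [373. 245.] 0.71 [ 663.1 -243.5]
side screw_face [269. 129.] 0.28 [629.9 356. ]
side knob [299. 244.] 0.53 [ 472.9 -163.3]Traceback (most recent call last):
  File "look.py", line 7, in <module>
    for d in ctrl.mark_of(p,t)[:3]: print(t,np.round(d["point"]),round(d["conf"],2),px2w(d["point"],p,z).round(1)[:2])
             ~~~~~~~~~~~~^^^^^
ValueError: it knows: block, bottle, brayer, carton, clamp, cutter, gouge, ink_tin, knob, marker, offcut, screw_face, tail_face, tub
```

View pics/w3.png

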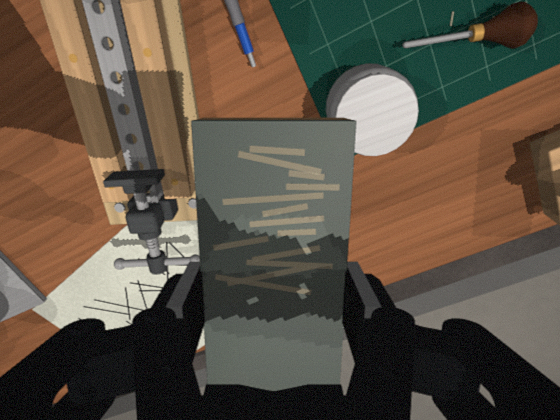

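The three offcuts are gone and the block is still gripped, but the tool is still about 10° off level. The clamp bar runs down the left side, at about (105,50) to (135,170). I'll compute the turn that levels it.

```bash
cat > lev.py <<'E'
from h import *
import sys
from scipy.spatial.transform import Rotation as R
yaw=np.radians(float(sys.argv[1]))  # block-length direction
r=R.from_rotvec(ctrl.get_obs()["ee_rot"]); m=r.as_matrix()
x=np.array([np.cos(yaw),np.sin(yaw),0]); 
if x@m[:,0]<0:x=-x
z=np.array([0,0,-1.]); T=np.column_stack([x,np.cross(z,x),z])
print("turn deg",np.degrees((R.from_matrix(T)*r.inv()).as_rotvec()).round(2),"toolz",m[:,2].round(3),"yaw",np.degrees(np.arctan2(m[1,0],m[0,0])).round(2),"pos",ctrl.get_obs()["ee_pos"].round(1))
E
python3 lev.py -24.6
```

```text
turn deg [5.94 9.03 1.85] toolz [ 0.155 -0.106 -0.982] yaw 153.68 pos [697.1 -86.6 279.9]
```

```bash
python3 -m handwheel '[[2,3,0.6,-0.005,0.002,0,0.045],[4,6,1.2,-0.015,0.006,0,0.045],[5.9,9,1.9,-0.025,0.011,0,0.045],[5.9,9,1.9,-0.03,0.013,0,0.045],[5.9,9,1.9,-0.03,0.013,0,0.045],[5.9,9,1.9,-0.03,0.013,0,0.045]]'
python3 lev.py -24.6
python3 look.py pics/w4.png block:280 clamp:0 clamp:37 screw_face:50 tail_face:51 knob:71
```

```text
t: 11.53
ee_pos: [667.0, -73.5, 279.8]
ee_rot: [0.668, 3.068, -0.002]
wrist_force: [-0.2, -0.1, -1.3]
gripper_width: 53.4
grasp_force: 63.6
turn deg [ 0.08  0.1  -0.04] toolz [ 0.002 -0.001 -1.   ] yaw 155.44 pos [667.  -73.5 279.8]
cam [601. -43. 422.] [667.  -73.4 280. ] [ 6.670e-01  3.068e+00 -1.000e-03]
block [273. 274.] 0.68 [665.6 -72.9]
 rect 0.69 [275. 254. 166. 275.] [664.  -71.9] [ 62.6 124.9] 65.4
clamp [139. 169.] 0.64 [ 608.1 -216.9]
clamp [270. 270.] 0.22 [ 786.6 -132.9]
 rect 0.65 [122. 167. 151. 331.] [ 624.2 -226.1] [136.6 388.5] 66.8
clamp [139. 169.] 0.64 [ 607.5 -201.7]
clamp [270. 270.] 0.22 [ 770.4 -125. ]
 rect 0.65 [122. 167. 151. 331.] [ 622.2 -210.1] [124.7 354.4] 66.8
screw_face [134. 238.] 0.76 [ 669.4 -238.4]
 rect 0.7 [134. 281.  61.  97.] [ 716.4 -267.7] [ 64.7 123.9] 59.9
tail_face [104.  80.] 0.77 [ 519.6 -182.9]
tail_face [140. 172.] 0.7 [ 610.  -196.1]
tail_face [273. 272.] 0.52 [ 767.  -120.1]
 rect 0.57 [105.  42.  77.  76.] [ 489.8 -165. ] [64.5 66.7] 65.4
 rect 0.36 [134. 280.  58.  91.] [ 716.1 -267.7] [ 62.1 120.5] 59.3
knob [84. 14.] 0.56 [ 471.4 -161.5]
 rect 0.69 [88. 17. 38. 34.] [ 474.6 -159.4] [31.8 25.5] 65.4
```

View pics/w4.png

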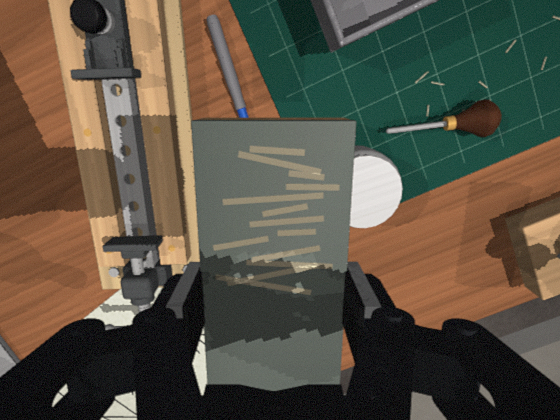

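The clamp now shows in full: the knob is at (88,14), the tail plate at (105,73), holes run from (116,90) to (133,206), and the screw plate is at (133,243). I'll fit the bar line through the holes, finding dark centroids in the picture.

```bash
python3 - <<'E'
from h import *
p=ctrl.read_camera("wrist"); g=cv2.cvtColor(p["image"],6).astype(float)
P=[]
for c in((116,90),(120,121),(124,149),(129,178),(133,206)):
    x,y=c; w=g[y-7:y+8,x-7:x+8]; k=np.clip(np.percentile(w,40)-w-5,0,None); yy,xx=np.mgrid[y-7:y+8,x-7:x+8]
    q=((k*xx).sum()/k.sum(),(k*yy).sum()/k.sum()); W=px2w(q,p,37)[:2]; P.append(W); print(np.round(q,1),W.round(1))
P=np.array(P); m=P.mean(0); d=np.linalg.svd(P-m)[2][0]; d*=np.sign(d[0]); n=np.array([-d[1],d[0]])
print("yaw",np.degrees(np.arctan2(d[1],d[0])),"m",m, "resid",((P-m)@n).round(1),"along",((P-m)@d).round(1))
for nm,q in(("tailW",(519.6,-182.9)),("screwW",(669.4,-238.4)),("knobW",(471.4,-161.5)),("clampW",(608.1,-216.9)),("tail sc",(517.2,-190.5)),("tail sd",(518.4,-180.5)),("scr sc",(661.3,-250)),("scr sd",(664,-246.7)),("knob sc",(469,-161)),("knob sd",(469,-164)),("clamp sd",(611,-223))):
    v=np.array(q)-m; print(nm,(v@d).round(1),(v@n).round(1))
E
```

```text
[115.2  88.6] [ 527.8 -181.7]
[119.9 120.8] [ 556.4 -193.7]
[124.1 150.3] [ 583.7 -205.3]
[127.3 178.9] [ 611.1 -217.9]
[132.1 206. ] [ 639.  -228.7]
yaw -23.072077151189347 m [ 583.60251774 -205.47735436] resid [-0.   0.1  0.2 -0.7  0.4] along [-60.7 -29.7   0.1  30.2  60.1]
tailW -67.7 -4.3
screwW 91.8 3.3
knobW -120.5 -3.5
clampW 27.0 -0.9
tail sc -67.0 -12.2
tail sd -69.8 -2.6
scr sc 88.9 -10.5
scr sd 90.1 -6.4
knob sc -122.9 -4.0
knob sd -121.7 -6.8
clamp sd 32.1 -5.4
```

```bash
python3 -m handwheel '[[0,0,0.5,-0.006,-0.014,-0.01,0.045],[0,0,1,-0.016,-0.036,-0.02,0.045],[0,0,1.5,-0.028,-0.064,-0.04,0.045],[0,0,1.5,-0.04,-0.092,-0.06,0.045],[0,0,1.5,-0.052,-0.12,-0.08,0.045],[0,0,1.5,-0.06,-0.138,-0.105,0.045],[0,0,1.5,-0.062,-0.143,-0.13,0.045],[0,0,1.5,-0.062,-0.143,-0.16,0.045]]'
python3 -m handwheel '[[0,0,0,0,0,-0.02,0.045],[0,0,0,0,0,-0.02,0.045],[0,0,0,0,0,-0.02,0.045]]'
python3 lev.py -23.1
python3 look.py pics/w5.png block:116 tail_face:51 knob:71 screw_face:50
```

```text
t: 12.9
ee_pos: [605.2, -219.4, 120.2]
ee_rot: [0.631, 3.074, -0.003]
wrist_force: [-0.2, 0.3, -1.2]
gripper_width: 53.5
grasp_force: 63.6
t: 13.15
ee_pos: [604.3, -216.3, 98.8]
ee_rot: [-0.628, -3.076, -0.0]
wrist_force: [0.7, 0.0, -1.1]
gripper_width: 53.3
grasp_force: 63.6
turn deg [-0.04 -0.12 -0.04] toolz [-0.002  0.001 -1.   ] yaw 156.94 pos [ 604.3 -216.3   98.8]
cam [ 538. -188.  241.] [ 605.7 -216.8  100.4] [ 6.270e-01  3.077e+00 -1.000e-03]
block [272. 272.] 0.72 [ 594.2 -212.3]
 rect 0.95 [275. 254. 161. 270.] [ 593.5 -211.5] [ 54.6 108.9] 66.8
tail_face [273.  54.] 0.7 [ 518.9 -180.1]
 rect 0.98 [278.  29. 136.  57.] [ 509.9 -173.6] [59.7 24.8] 66.9
```

View pics/w5.png

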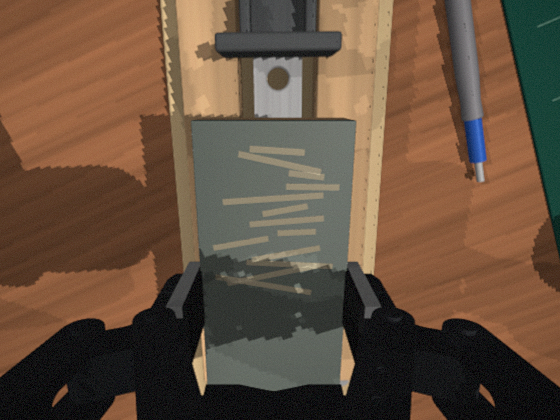

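The view shows the block over the bed. Its near edge spans columns 192–356, the tail plate 215–341, and the hole is at (278,78). The block is almost centred, so I'll compute the remaining lateral error.

```bash
python3 - <<'E'
from h import *
p=ctrl.read_camera("wrist"); print(np.array(p["mtx"]).round(1).tolist())
a=np.radians(-23.1); d=np.array([np.cos(a),np.sin(a)]); n=np.array([-d[1],d[0]]); m=np.array([583.6,-205.5])
e=ctrl.get_obs()["ee_pos"]; zt=e[2]-3.6+20
for nm,q,z in(("blkL",(192.5,121),zt),("blkR",(356,121),zt),("hole",(278.3,78),37),("barL",(253,100),37),("barR",(303,100),37),("plateL",(215,33),65),("plateR",(341,33),65),("plateface",(278,55),65)):
    v=px2w(q,p,z)[:2]-m; print(nm,(v@d).round(1),(v@n).round(1))
v=e[:2]-m; print("tcp",v@d,v@n)
E
```

```text
[[371.1, 0.0, 273.1], [0.0, 371.1, 209.3], [0.0, 0.0, 1.0]]
blkL -40.8 -28.2
blkR -40.8 26.0
hole -58.1 1.1
barL -47.0 -12.4
barR -47.1 14.3
plateL -75.4 -27.1
plateR -75.4 28.2
plateface -66.4 0.6
tcp 24.354289303925185 -1.6023750272754318
```

```bash
python3 -m handwheel '[[0,0,0,0.001,0.0006,-0.01,0.045],[0,0,0,0.0022,0.0012,-0.025,0.045],[0,0,0,0.0022,0.0012,-0.04,0.045],[0,0,0,0.0022,0.0012,-0.05,0.045],[0,0,0,0.0022,0.0012,-0.055,0.045],[0,0,0,0.0022,0.0012,-0.055,0.045],[0,0,0,0.0022,0.0012,-0.055,0.045]]'
python3 -m handwheel '[[0,0,0,0,0,-0.002,0.045],[0,0,0,0,0,-0.003,0.045],[0,0,0,0,0,-0.003,0.045]]'
```

```text
t: 14.23
ee_pos: [607.2, -215.3, 44.5]
ee_rot: [0.628, 3.078, -0.0]
wrist_force: [0.0, -0.3, -1.7]
gripper_width: 53.0
grasp_force: 63.6
t: 14.48
ee_pos: [607.6, -215.5, 42.4]
ee_rot: [0.627, 3.077, -0.001]
wrist_force: [-0.4, -0.6, 0.1]
gripper_width: 53.3
grasp_force: 63.6
```

```bash
python3 -m handwheel '[[0,0,0,0,0,-0.001,0.045],[0,0,0,0,0,-0.001,0.045]]'
python3 -m handwheel '[[0,0,0,0,0,0,0.06],[0,0,0,0,0,0,0.07],[0,0,0,0,0,0,0.08],[0,0,0,0,0,0,0.085],[0,0,0,0,0,0,0.085]]'
python3 -m handwheel '[[0,0,0,0,0,0.02,0.085],[0,0,0,0,0,0.05,0.085],[0,0,0,0,0,0.085,0.085],[0,0,0,0,0,0.12,0.085],[0,0,0,-0.02,0.008,0.15,0.085],[0,0,0,-0.04,0.017,0.175,0.085],[0,0,0,-0.04,0.017,0.175,0.085],[0,0,0,-0.04,0.017,0.175,0.085]]'
python3 lev.py -23.1
python3 look.py pics/w6.png block:57 tail_face:51 knob:71 screw_face:50
```

```text
t: 14.65
ee_pos: [607.4, -215.4, 41.1]
ee_rot: [0.627, 3.077, -0.001]
wrist_force: [-0.2, 0.6, -1.2]
gripper_width: 53.7
grasp_force: 63.6
t: 15.07
ee_pos: [607.4, -215.4, 41.1]
ee_rot: [0.627, 3.077, -0.001]
wrist_force: [0.4, -0.2, 0.0]
gripper_width: 85.2
grasp_force: 0.0
t: 15.73
ee_pos: [567.6, -198.4, 218.2]
ee_rot: [0.627, 3.073, -0.002]
wrist_force: [-0.7, -0.1, -0.9]
gripper_width: 85.1
grasp_force: 0.0
turn deg [ 0.13  0.27 -0.06] toolz [ 0.005 -0.002 -1.   ] yaw 156.96 pos [ 567.6 -198.4  218.2]
cam [ 500. -169.  360.] [ 567.4 -198.4  216.5] [ 6.270e-01  3.076e+00 -1.000e-03]
block [273. 228.] 0.91 [ 600.2 -212.5]
 rect 0.75 [275. 230.  67. 145.] [ 605.8 -214. ] [ 55.7 132.5] 66.9
tail_face [268. 123.] 0.87 [ 517.8 -181.9]
 rect 0.61 [274.  72.  80. 107.] [ 484.6 -163.6] [57.8 77.4] 67.9
knob [268.  54.] 0.69 [ 471.9 -162. ]
 rect 0.9 [272.  55.  41.  40.] [ 473.6 -158.6] [26.1 27.5] 66.9
screw_face [278. 302.] 0.84 [ 673.1 -238. ]
 rect 0.94 [277. 345.  64.  93.] [ 718.5 -261.2] [ 58.2 102.8] 65.7
```

View pics/w6.png

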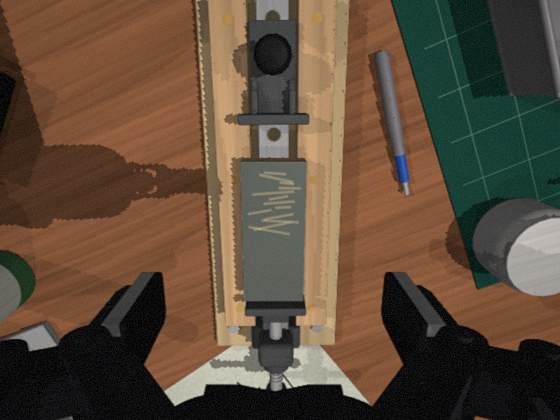

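The block lies on the bed, face up and centred (columns 241–307, with the bar centre at 274), between the plates at rows 118 and 305. The knob is at (272,54). I'll move above it with the fingers partly open.

```bash
python3 -m handwheel '[[0,0,0,-0.015,0.006,0,0.05],[0,0,0,-0.04,0.017,0,0.05],[0,0,0,-0.065,0.028,-0.02,0.05],[0,0,0,-0.085,0.036,-0.05,0.05],[0,0,0,-0.0935,0.04,-0.08,0.05],[0,0,0,-0.0935,0.04,-0.097,0.05],[0,0,0,-0.0935,0.04,-0.097,0.05],[0,0,0,-0.0935,0.04,-0.097,0.05]]'
python3 lev.py -23.1
python3 look.py pics/w7.png knob:71 knob:80 tail_face:51 block:57
python3 - <<'E'
from h import *
i=cv2.imread("pics/w7.png"); p=ctrl.read_camera("wrist")
c=cv2.resize(i,(400,300)); a=ctrl.read_camera("side")["image"][200:300,260:420]
cv2.imwrite("pics/v7.png",np.vstack([i,cv2.resize(a,(560,350))])[:600])
e=ctrl.get_obs()["ee_pos"]; print("tcp axis px at z71",w2px((e[0],e[1],71),p))
E
```

```text
t: 16.85
ee_pos: [473.5, -158.3, 118.3]
ee_rot: [-0.628, -3.077, 0.0]
wrist_force: [0.7, 0.7, 0.8]
gripper_width: 50.3
grasp_force: 0.0
turn deg [-0.01 -0.06 -0.05] toolz [-0.001  0.    -1.   ] yaw 156.95 pos [ 473.5 -158.3  118.3]
cam [ 407. -130.  261.] [ 474.9 -158.8  119.3] [ 6.280e-01  3.077e+00 -1.000e-03]
knob [272. 237.] 0.85 [ 473.4 -158.8]
 rect 0.86 [271. 238.  53.  54.] [ 473.5 -158.8] [27.4 29.1] 67.0
knob [272. 237.] 0.85 [ 470.3 -157.4]
 rect 0.86 [271. 238.  53.  54.] [ 470.3 -157.5] [26.1 27.7] 67.0
tail_face [271. 302.] 0.97 [ 520.3 -179.3]
 rect 0.8 [272. 241.  97. 138.] [ 484.5 -164.2] [58.2 91. ] 68.1
block [274. 401.] 0.8 [ 587.6 -206.3]
 rect 0.95 [273. 360.  86.  61.] [ 557.2 -193.8] [54.9 47.1] 67.0
tcp axis px at z71 [273.0360387  235.58739292]
```

View pics/w7.png

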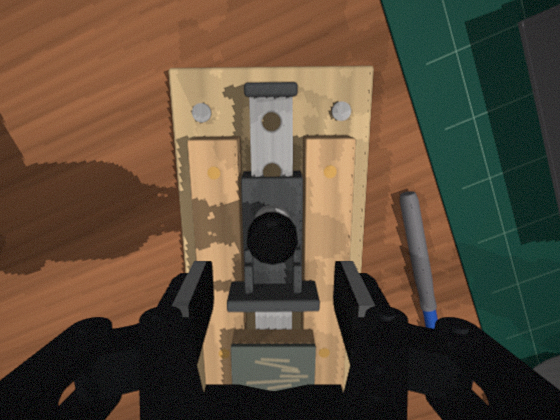

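The knob at (272,237) sits on the tool axis, which projects to (273,236). I'll go down and grip it.

```bash
python3 -m handwheel '[[0,0,0,0,0,-0.015,0.05],[0,0,0,-0.0005,0,-0.035,0.05],[0,0,0,-0.0005,0,-0.05,0.05],[0,0,0,-0.0005,0,-0.06,0.05],[0,0,0,-0.0005,0,-0.067,0.05],[0,0,0,-0.0005,0,-0.067,0.05]]'
python3 -m handwheel '[[0,0,0,0,0,0,0.03],[0,0,0,0,0,0,0.018],[0,0,0,0,0,0,0.018],[0,0,0,0,0,0,0.018],[0,0,0,0,0,0,0.018]]'
```

```text
t: 17.9
ee_pos: [472.3, -157.9, 50.6]
ee_rot: [-0.627, -3.076, -0.0]
wrist_force: [-0.5, 0.2, 0.3]
gripper_width: 49.5
grasp_force: 0.0
t: 18.32
ee_pos: [473.7, -158.9, 52.7]
ee_rot: [0.627, 3.076, -0.002]
wrist_force: [-1.0, -2.3, 4.7]
gripper_width: 26.0
grasp_force: 59.0
```

```bash
python3 -m handwheel '[[0,0,0,0,0,0.003,0.018],[0,0,0,0,0,0.006,0.018],[0,0,0,0,0,0.009,0.018],[0,0,0,0,0,0.011,0.018],[0,0,0,0,0,0.011,0.018],[0,0,0,0,0,0.011,0.018]]'
```

```text
t: 18.82
ee_pos: [473.3, -158.7, 62.9]
ee_rot: [0.627, 3.077, -0.001]
wrist_force: [-0.1, -4.4, -6.4]
gripper_width: 26.1
grasp_force: 59.2
```

```bash
python3 -m handwheel '[[0,0,0,0.0025,-0.0011,0,0.018],[0,0,0,0.0065,-0.0028,0,0.018],[0,0,0,0.011,-0.0047,0,0.018],[0,0,0,0.0155,-0.0066,0,0.018],[0,0,0,0.0185,-0.0079,0,0.018],[0,0,0,0.0185,-0.0079,0,0.018]]'
```

```text
t: 19.32
ee_pos: [490.7, -165.9, 62.1]
ee_rot: [-0.627, -3.076, -0.0]
wrist_force: [-3.2, -3.5, -4.9]
gripper_width: 26.1
grasp_force: 59.2
```

```bash
python3 -m handwheel '[[0,0,0,0.0035,-0.0015,0,0.018],[0,0,0,0.007,-0.003,0,0.018],[0,0,0,0.0091,-0.0039,0,0.018],[0,0,0,0.0091,-0.0039,0,0.018]]'
python3 -m handwheel '[[0,0,0,0,0,-0.002,0.018],[0,0,0,0,0,-0.004,0.018],[0,0,0,0,0,-0.006,0.018],[0,0,0,0,0,-0.006,0.018]]'
```

```text
t: 19.65
ee_pos: [500.9, -170.1, 62.7]
ee_rot: [0.628, 3.078, -0.0]
wrist_force: [-2.2, -3.7, -5.7]
gripper_width: 26.0
grasp_force: 59.2
t: 19.98
ee_pos: [501.0, -170.2, 56.7]
ee_rot: [0.628, 3.077, -0.001]
wrist_force: [-3.1, -3.7, -4.9]
gripper_width: 25.8
grasp_force: 59.3
```

```bash
python3 -m handwheel '[[0,0,0,0,0,-0.002,0.018],[0,0,0,0,0,-0.004,0.018],[0,0,0,0,0,-0.005,0.018],[0,0,0,0,0,-0.0055,0.018],[0,0,0,0,0,-0.0055,0.018]]'
python3 look.py pics/w8.png tail_face:51 block:57
python3 - <<'E'
from h import *
o=[]
for n,(x,y) in(("scene",(180,170)),("side",(260,200))):
    a=ctrl.read_camera(n)["image"]; o.append(cv2.resize(a[y:y+120,x:x+160],(400,300),interpolation=2))
i=cv2.imread("pics/w8.png"); o.append(cv2.resize(i,(400,300)))
cv2.imwrite("pics/v8.png",np.vstack([np.hstack(o[:2]),np.hstack([o[2],np.zeros_like(o[2])])]))
E
```

```text
t: 20.4
ee_pos: [502.1, -170.6, 52.7]
ee_rot: [0.627, 3.075, -0.001]
wrist_force: [-4.8, -1.8, 4.5]
gripper_width: 25.8
grasp_force: 60.3
cam [ 435. -142.  195.] [ 502.1 -170.6   52.7] [ 6.270e-01  3.075e+00 -1.000e-03]
tail_face [273. 372.] 0.69 [ 547.9 -190.2]
 rect 0.62 [272. 292.  99. 195.] [ 513.1 -175.7] [43.8 96.3] 67.9
```

View pics/v8.png

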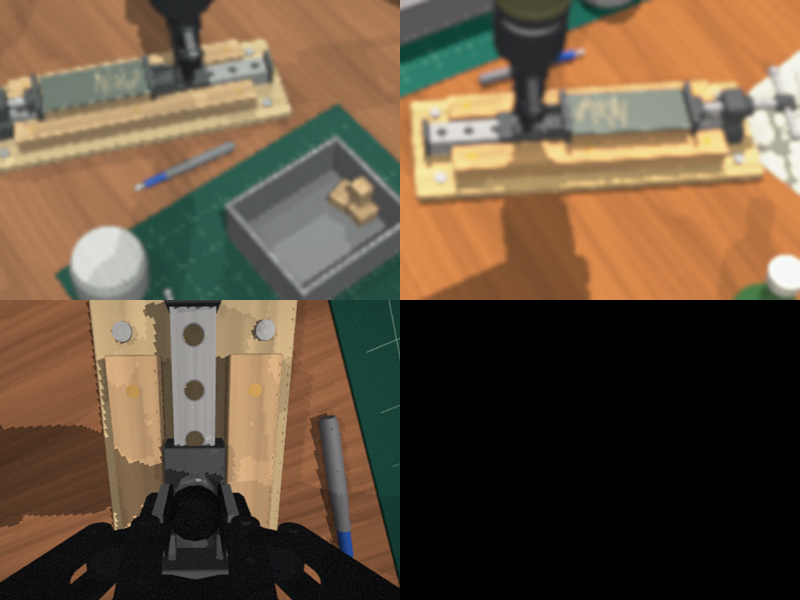

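The tail jaw has moved one hole and now sits close up to the block. The TCP height and force match the first home position (52.7 mm, about +4.5 N), so the pin is fully home. Three offcuts lie in the tub, so I'll hand the job in.

```bash
python3 -c "
from rig import ctrl
print(ctrl.get_obs()['wrist_force'],ctrl.finish_job())"
```

```text
the job is handed in; nothing more can be done
[-3.03498738 -2.42044802  5.96979132] None
```

I handed the job in at about 20 s: the three offcuts are in the tub, the block lies face up and centred between the jaws, and the tail jaw is one hole on with its pin home and the knob still held.

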